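Jack a neck blank off its bearer and hold it up

TASK

Set the red lever jack on the bench with its saddle centred under the yellow-banded lift point of the laminated neck blank, the handle still up, without shoving the blank out of place. Then press the jack's handle down to its stop so that the banded end of the blank rises clear of its bearer, and finish while holding the handle down with the gripper. The robot itself must not touch the blank, the blank's other end must stay on its bearer, and the tape roll and sanding block stay where they are.

Things in the scene. Friction and masses are not known exactly. Their poses are not given: they have to be found in the camera images.
- blank: laminated (striped brown) timber blank, 70 mm wide (own x), 360 mm long (own y), 36 mm thick, 0.6 to 1.3 kg, lying loose across two wooden bearers whose tops are 97 mm above the bench. Origin: centre of its underside. A yellow band, 30 mm wide, goes round it 60 mm from its middle towards its own -y end
- lift_point (a point): the marked lift point: centre of the underside of a 60 x 56 mm steel pad, 3 mm thick, under the yellow band (94 mm above the bench at rest). Axes as the blank
- blank_raised_end (a point): point on the blank's underside over the middle of the bearer at its banded (-y) end, 145 mm from the blank's middle; 97 mm above the bench at rest
- blank_low_end (a point): the same at the other (+y) end, 145 mm from the middle; the blank pivots there
- bearer_near_pad: fixed wooden bearer under the banded end, 44 mm wide along the blank, 130 mm across it (from 50 mm in front of the blank's centre line to 80 mm behind it), 97 mm high. Origin: under it on the bench, on the blank's centre line
- bearer_other: the like bearer under the other end, 290 mm away. Behind (own +x) a 30 mm high, 22 mm thick wooden rail joins the two bearers, its front face 64 mm behind the blank's centre line; from the front the space between the bearers is open (246 mm wide)
- jack: loose red lever jack, about 0.83 kg. Origin on the bench under it; own +x points to its saddle end, handle at the -x end. Base plate 10 mm thick, 78 mm wide, x = -160 to +110 mm. Saddle on a 48 mm round column at x = +80 mm. Grip block x = -40 to +10 mm, 44 mm wide (own y), top 85 mm above the bench: grasp it here from above, fingers on its two y sides
- jack_grip (a point): middle of the grip block, 60 mm above the bench, at jack x = -15 mm. Axes as the jack
- saddle_top (a point): centre of the top of the round saddle (42 mm across), at jack x = +80 mm; 74 mm above the bench with the handle up, 114 mm with it fully down
- jack_handle (a joint): handle angle in rad: 0 up (slanting up 0.35 rad towards the -x end), 0.6 fully down at its stop. Hinge at jack x = -50 mm, 72 mm above the bench, along the jack's y. A spring brings the handle up again when let go. The saddle rises 66.7 mm per rad. Pressing at the pad takes up to about 12 N
- handle_pad (a point): middle of the top face of the black pad (36 x 34 x 12 mm) at the handle's free end, 92 mm from the hinge: handle up, 109 mm above the bench at jack x = -134 mm; fully down, 55 mm above it at x = -141 mm. Press here, e.g. with the closed fingertips
- masking_tape: beige tape roll, 101 mm across, 24 mm high; leave alone. Origin under its centre
- sanding_block: sanding block, 42 x 76 x 29 mm; leave alone. Origin under its centre

How it is judged:
By the outcome, as a careful person would: the job done as asked, in the order asked, and still so for the second after the job is handed in, while the arm keeps its last pose, push and grip.
It also fails if it takes over 48 s, if anything falls off the work surface, if the arm or the gripper's body presses on something with over 40 N, if the wrist force passes 120 N, or if a joint passes its speed limit or range.

ROBOT

A 6-joint arm with a two-finger parallel gripper is mounted at the origin on a cart in front of the work surface, level with it; the furniture and walls round the work are solid. World frame = base frame: x ahead of the robot, y to its left, z up, the work surface at z = 0. Lengths are in m, angles in rad, forces in N, time in s.
With the tool pointing down it reaches from about 0.225 to 0.875 m from the base axis. Payload 3.4 kg.
Tool frame: the origin (TCP) lies on the centre line of the jaws, within the pads' length; the fingertips stand 17 mm ahead of it and the grasp point (between the pads) lies 2 mm behind it (nose_length is the distance from the TCP to the fingertips, in m); z points along the fingers, y is the line along which they close (so a half turn about z gives the same grasp; the last joint's range is limited). The gripper opens to 85 mm and grips with 20 to 120 N. Pads are 22 mm wide; open, the fingers measure 114 mm over their backs; the gripper's body (76 mm by 85 mm) begins 54 mm behind the grasp point. The pads swing forward as they close: fully open they stand 13 mm farther back than shut.
Start: joints at [1.061, 0.276, 1.505, -0, 1.361, -0.121], TCP at [0.218, 0.532, 0.248] pointing down, gripper open.
Joint ranges: [-2.89, 2.89], [-0.75, 2.08], [0.22, 2.7], [-1.18, 4.32], [0.11, 2.71], [-2.7, 2.7]. Speed limits (rad/s): [2.57, 2.57, 3.14, 3.14, 3.14, 3.14].

INTERFACE

Orientations are given as a unit quaternion [w, x, y, z].
In Python, from rig import get_state, get_image, sign_off, find_in, place_of, nose_length gives the robot as it stands.
- The arm moves only by the tool apply_moves, never from a script. Its argument "deltas" is one flat list of numbers, 5 for each row, row after row: the finger opening in mm, from 0 to 85.4, then the shift along the tool's x, y, z in mm, then the turn about the tool's z in degrees. A call has 1 to 12 rows; each row is the pose to reach, as a shift and turn from the pose commanded when the call began, along the tool's axes at that moment; what a row does not reach only later rows make up. A row lasts 1/12 s, in which the tool goes at most 41.7 mm and 7.16 degrees, less where a joint would pass 70% of its speed; a pose out of reach is approached as far as the arm can. A call with a gripper value outside its range is refused whole. The fingers move at their own pace and stop on an object; "squeeze" is the grip in N (left out, the last holds). Time passes only in rows, so rows that repeat a pose let the fingers close. It gives the time, the measured TCP pose, the force, the opening and the grip force at its end, in the units of the state.
- get_state(): the state, without advancing time (a new reading comes with each control period).
- get_image(name): name is "scene" or "top" or "wrist"; returns a dict with "frame" (480x640x3 uint8, red, green, blue), "K" (3x3 intrinsics, pixels), "position" and "orientation" of the camera in the world. Camera axes: x right, y down, z forward; pixel columns grow to the right and rows downward; lengths in m; the calibration is good to about 2 mm. A picture is of the moment at which its call begins. There is no depth.
- sign_off(): hands the job in; it is judged then, once.
Trained networks look in a picture, given as the dict that the camera call returned (one of the last four; its "shot" number tells which), for a name from the list of things; names that differ only in an ending like _2 or _b are one class to them, and where a whole thing is asked for, a point or a joint stands for the part that bears it (a point fixed in the world has none). Each returns a list of dicts, best first, with "score" (0 to 1); they miss things now and then, are a little off and sometimes report something else, mostly with a low value. They report only what shows in the picture. A call takes as long as a camera call.
- find_in(query, picture): "point" ([column, row] in pixels, amid what is visible of it).
- place_of(query, picture): "point" ([column, row] in pixels: a listed point, or the origin of a listed thing).
The state is a dict: "clock": time; "qpos": joint angles; "qd": joint speeds; "effort": joint torques, N m; "position": TCP position; "ee_rot": TCP orientation; "contact_force": force on the tool from outside, world axes, zero at the start; "moment": the same for the moment, N m; "width": finger opening in m; "gripper_force": force on a finger pad.
Only numpy, scipy, OpenCV 4.12 (cv2) and the standard library are available. Lean on these libraries where they do the work, as an engineer would, in place of code of your own. Each camera call takes 0.05 s, during which the arm holds its last target. There are 200 camera calls.

## Working session

There is one attempt and no reset: what is moved stays moved. The work goes in short steps, Python scripts to look and compute and a tool call to move; the robot and the scene stay as the last step left them, time stands still between calls to the robot, and variables do not carry over. Pictures are saved under pics/ and viewed, at most 10 in all, crops included, and the job is handed in when it is done.

Besides the shell and the picture viewer there is one more tool, called after "Call:" as a command line: name --argument value ..., lists and objects as JSON in quotes. apply_moves: Moves the arm, as the interface text tells. Its arguments: {"type":"object","properties":{"deltas":{"type":"array"},"squeeze":{"type":"number"}},"required":["deltas"]}

```bash
mkdir -p pics; cat > h.py <<'E'
import numpy as np, cv2
from scipy.spatial.transform import Rotation as R
from rig import *
def rot(q): return R.from_quat([q[1],q[2],q[3],q[0]]).as_matrix()
def ray(p,uv):
    K=np.array(p["K"]); d=rot(p["orientation"])@np.linalg.inv(K)@[uv[0],uv[1],1]
    return np.array(p["position"]),d
def at(p,uv,z):
    o,d=ray(p,uv); return o+d*(z-o[2])/d[2]
def px(p,X):
    c=rot(p["orientation"]).T@(np.array(X)-p["position"]); c=np.array(p["K"])@c; return c[:2]/c[2]
def save(p,n): cv2.imwrite("pics/"+n,p["frame"][:,:,::-1])
E
python3 - <<'E'
from h import *
np.set_printoptions(precision=4,suppress=True)
Z=dict(blank=.097,lift_point=.094,blank_raised_end=.097,blank_low_end=.097,bearer_near_pad=0,bearer_other=0,jack=0,jack_grip=.06,saddle_top=.074,handle_pad=.109,masking_tape=0,sanding_block=0)
for c in("top","scene"):
    p=get_image(c); save(p,c+"0.png"); print(c,p["position"])
    for n,z in Z.items():
        for r in place_of(n,p)[:2]: print(n,np.round(r["point"]),round(r["score"],2),at(p,r["point"],z))
s=get_state(); print(s["position"],s["ee_rot"],rot(s["ee_rot"]),nose_length,s["clock"])
E
```

```text
top [ 0.343  -0.0345  1.1106]
blank [338. 268.] 0.73 [ 0.4671 -0.06    0.097 ]
blank [258. 168.] 0.69 [0.6901 0.1125 0.097 ]
lift_point [290. 171.] 0.75 [0.6834 0.0438 0.094 ]
blank_raised_end [327. 175.] 0.81 [ 0.6739 -0.0394  0.097 ]
blank_raised_end [303. 272.] 0.44 [0.4589 0.0135 0.097 ]
blank_low_end [189. 171.] 0.6 [0.6833 0.2654 0.097 ]
bearer_near_pad [326. 185.] 0.89 [ 0.68   -0.0362  0.    ]
bearer_other [203. 180.] 0.58 [0.6946 0.2602 0.    ]
jack [336. 264.] 0.94 [ 0.4881 -0.0578  0.    ]
jack_grip [347. 266.] 0.87 [ 0.4766 -0.0814  0.06  ]
saddle_top [301. 274.] 0.79 [0.4585 0.0183 0.074 ]
saddle_top [346. 266.] 0.38 [ 0.4733 -0.0779  0.074 ]
handle_pad [404. 251.] 0.96 [ 0.5006 -0.2004  0.109 ]
masking_tape [477. 259.] 0.69 [ 0.4998 -0.3867  0.    ]
sanding_block [472. 307.] 0.84 [ 0.389  -0.3685  0.    ]
sanding_block [403. 254.] 0.46 [ 0.5116 -0.216   0.    ]
scene [-0.1092 -0.3903  0.9625]
blank [294. 185.] 0.56 [0.6809 0.1155 0.097 ]
lift_point [315. 190.] 0.56 [0.6922 0.06   0.094 ]
blank_raised_end [347. 205.] 0.61 [ 0.6805 -0.0348  0.097 ]
blank_low_end [247. 168.] 0.8 [0.6786 0.2593 0.097 ]
bearer_near_pad [343. 230.] 0.88 [ 0.6789 -0.0284  0.    ]
bearer_other [252. 192.] 0.78 [0.6896 0.2611 0.    ]
jack [318. 293.] 0.82 [ 0.4728 -0.066   0.    ]
jack_grip [324. 280.] 0.61 [ 0.4769 -0.0818  0.06  ]
saddle_top [286. 262.] 0.66 [0.47   0.0152 0.074 ]
handle_pad [378. 277.] 0.65 [ 0.505  -0.1955  0.109 ]
handle_pad [246. 166.] 0.38 [0.6735 0.2561 0.109 ]
masking_tape [452. 342.] 0.81 [ 0.5001 -0.3854  0.    ]
sanding_block [419. 377.] 0.78 [ 0.3889 -0.3525 -0.    ]
[0.218  0.5321 0.2483] [0.     0.1931 0.9812 0.    ] [[-0.9254  0.379   0.    ]
 [ 0.379   0.9254  0.0001]
 [-0.      0.0001 -1.    ]] 0.017 1.3
```

View pics/top0.png

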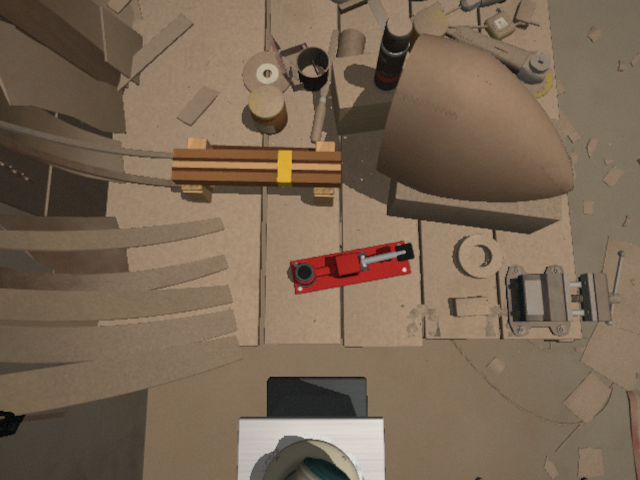

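View pics/scene0.png

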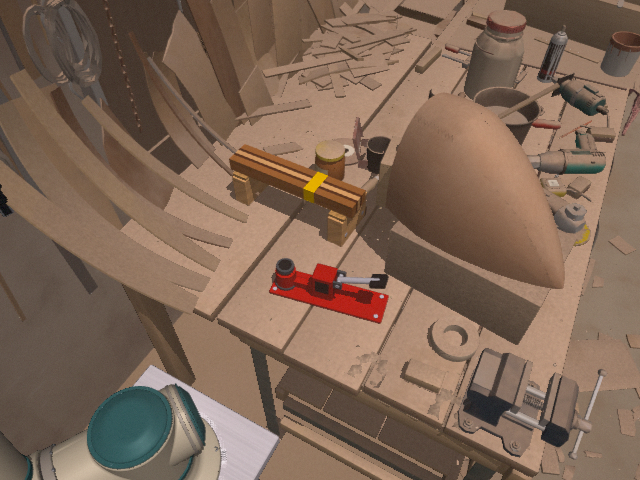

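The top view shows the blank lying along world y, with the yellow band at (285,168). The jack is at (345,265) with its saddle at (303,272) and handle pad at (404,251), so it needs about a -100° turn. The scene view agrees. I'll move above the jack grip and look with the wrist camera.

Call:
apply_moves --deltas '[85,-39,-39,0,6,85,-78,-78,0,12,85,-117,-117,0,18,85,-156,-156,0,24,85,-195,-195,0,30,85,-234,-234,0,36,85,-273,-273,0,42,85,-312,-312,0,48,85,-351,-351,0,54,85,-390,-390,0,58,85,-429,-429,0,58,85,-450,-450,0,58]'

```text
clock: 2.3
position: [0.4114, 0.0689, 0.2487]
ee_rot: [0.0, 0.645, 0.764, 0.001]
contact_force: [0.8, 1.2, 0.2]
width: 0.085
gripper_force: 0.0
```

```bash
cat > look.py <<'E'
from h import *
import sys
np.set_printoptions(precision=4,suppress=True)
Z=dict(lift_point=.094,blank=.097,blank_raised_end=.097,blank_low_end=.097,bearer_near_pad=0,bearer_other=0,jack=0,jack_grip=.06,saddle_top=.074,handle_pad=.109)
n=sys.argv[1]; dz=float(sys.argv[2]) if len(sys.argv)>2 else 0
s=get_state(); print(s["clock"],s["position"],rot(s["ee_rot"])[:,:2].T)
for c in ("wrist","top","scene"):
    p=get_image(c); save(p,c+n+".png"); print(c,p["position"])
    for k,z in Z.items():
        z+= dz if k in("jack","jack_grip","saddle_top","handle_pad") else 0
        for r in place_of(k,p)[:1]:
            if r["score"]>.5: print(k,np.round(r["point"]),round(r["score"],2),at(p,r["point"],z))
E
python3 look.py 1
```

```text
2.3 [0.4114 0.0689 0.2487] [[-0.1687  0.9857  0.0001]
 [ 0.9857  0.1687  0.0013]]
wrist [0.4002 0.1415 0.3739]
bearer_near_pad [566. 341.] 0.89 [ 0.6799 -0.0329  0.    ]
jack [364. 339.] 0.62 [ 0.4774 -0.066   0.    ]
jack_grip [371. 386.] 0.96 [ 0.48   -0.0766  0.06  ]
saddle_top [378. 293.] 0.59 [0.4646 0.0168 0.074 ]
top [ 0.343  -0.0345  1.1106]
lift_point [289. 171.] 0.66 [0.6843 0.046  0.094 ]
blank [259. 168.] 0.6 [0.689  0.1116 0.097 ]
blank_raised_end [325. 169.] 0.9 [ 0.6875 -0.0349  0.097 ]
blank_low_end [193. 169.] 0.96 [0.6877 0.2561 0.097 ]
bearer_near_pad [328. 190.] 0.83 [ 0.6683 -0.0404  0.    ]
bearer_other [204. 180.] 0.6 [0.6943 0.2566 0.    ]
jack [339. 269.] 0.93 [ 0.4778 -0.0661  0.    ]
jack_grip [349. 265.] 0.75 [ 0.4777 -0.0856  0.06  ]
saddle_top [302. 273.] 0.75 [0.4598 0.0174 0.074 ]
handle_pad [404. 254.] 0.76 [ 0.4944 -0.1992  0.109 ]
scene [-0.1092 -0.3903  0.9625]
lift_point [312. 193.] 0.82 [0.6802 0.0621 0.094 ]
blank [297. 185.] 0.84 [0.6848 0.1091 0.097 ]
blank_low_end [249. 167.] 0.81 [0.6847 0.2555 0.097 ]
bearer_near_pad [341. 230.] 0.9 [ 0.678  -0.0245  0.    ]
bearer_other [454. 338.] 0.6 [ 0.5126 -0.3867 -0.    ]
jack [319. 294.] 0.57 [ 0.473  -0.0699  0.    ]
jack_grip [326. 279.] 0.92 [ 0.4787 -0.084   0.06  ]
saddle_top [285. 264.] 0.67 [0.4653 0.0136 0.074 ]
handle_pad [378. 276.] 0.9 [ 0.5088 -0.1943  0.109 ]
```

View pics/wrist1.png

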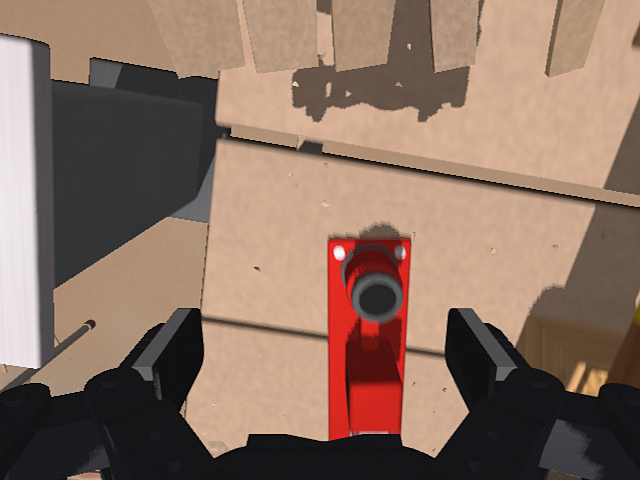

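The wrist view shows the jack base with edges vertical at columns 328 and 410, so the gripper is already aligned with it. The saddle is at (378,297). Next I go over the grip block and descend.

Call:
apply_moves --deltas '[85,-40,10,0,0,85,-79,21,0,0,85,-118,31,0,0,85,-157,42,20,0,85,-157,42,50,0,85,-157,42,80,0,85,-157,42,110,0,85,-157,42,140,0,85,-157,42,165,0,85,-157,42,180,0,85,-157,42,190,0,85,-157,42,190,0]'

```text
clock: 4.95
position: [0.4774, -0.0763, 0.0561]
ee_rot: [-0.002, 0.645, 0.764, -0.001]
contact_force: [-0.4, -0.7, 0.6]
width: 0.0846
gripper_force: 0.0
```

Call:
apply_moves --deltas '[40,0,0,0,0,30,0,0,0,0,30,0,0,0,0,30,0,0,0,0,30,0,0,0,0,30,0,0,0,0,30,0,0,0,0,30,0,0,0,0]' --squeeze 60

```text
clock: 5.62
position: [0.4795, -0.077, 0.0595]
ee_rot: [0.001, 0.645, 0.765, 0.0]
contact_force: [-1.0, -0.5, 6.1]
width: 0.0432
gripper_force: 64.0
```

```bash
python3 look.py 2
```

```text
5.6167 [ 0.4795 -0.077   0.0595] [[-0.1691  0.9856 -0.001 ]
 [ 0.9856  0.1691  0.0016]]
wrist [ 0.4682 -0.0043  0.1846]
blank_low_end [323. 346.] 0.6 [ 0.477  -0.0565  0.097 ]
bearer_other [321. 254.] 0.51 [ 0.4777 -0.0662  0.    ]
jack [320. 252.] 0.64 [ 0.4769 -0.0652  0.    ]
jack_grip [326. 347.] 0.86 [ 0.4818 -0.0787  0.06  ]
saddle_top [320.  38.] 0.84 [0.4643 0.0132 0.074 ]
top [ 0.343  -0.0345  1.1106]
lift_point [290. 173.] 0.74 [0.6783 0.042  0.094 ]
blank [260. 169.] 0.63 [0.688  0.1087 0.097 ]
blank_raised_end [326. 173.] 0.87 [ 0.6774 -0.037   0.097 ]
blank_low_end [193. 167.] 0.62 [0.6925 0.2572 0.097 ]
bearer_near_pad [479. 255.] 0.74 [ 0.5073 -0.3927  0.    ]
bearer_other [201. 182.] 0.97 [0.6876 0.2633 0.    ]
jack [341. 267.] 0.74 [ 0.482  -0.0708  0.    ]
jack_grip [348. 266.] 0.9 [ 0.4766 -0.0838  0.06  ]
saddle_top [201. 182.] 0.7 [0.6651 0.2439 0.074 ]
handle_pad [404. 252.] 0.74 [ 0.4984 -0.1999  0.109 ]
scene [-0.1092 -0.3903  0.9625]
lift_point [311. 191.] 0.61 [0.6825 0.0671 0.094 ]
blank [293. 183.] 0.82 [0.6867 0.1215 0.097 ]
blank_raised_end [347. 206.] 0.59 [ 0.6772 -0.0367  0.097 ]
blank_low_end [247. 168.] 0.64 [0.679  0.2593 0.097 ]
bearer_near_pad [341. 229.] 0.95 [ 0.6819 -0.0228  0.    ]
bearer_other [251. 192.] 0.61 [0.6869 0.2636 0.    ]
jack [318. 290.] 0.94 [ 0.4822 -0.0624  0.    ]
jack_grip [323. 281.] 0.87 [ 0.4723 -0.0815  0.06  ]
saddle_top [284. 264.] 0.71 [0.4618 0.0158 0.074 ]
handle_pad [378. 276.] 0.79 [ 0.5077 -0.1943  0.109 ]
```

View pics/scene2.png

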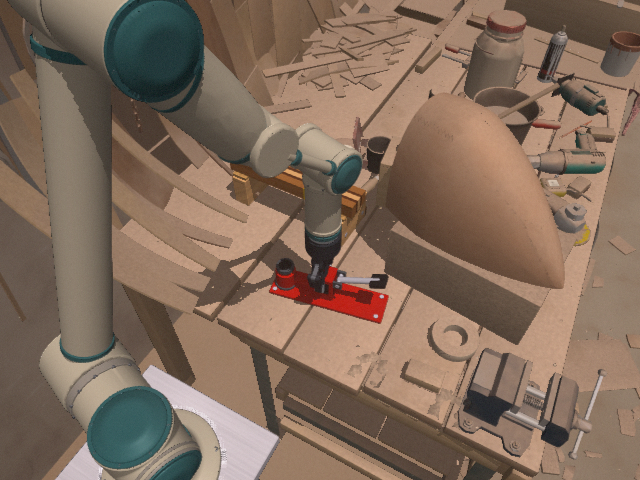

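Grasped: opening 43 mm, 64 N. The scene view shows the gripper on the grip block. Next I fit the yellow band's outline in the unoccluded first pictures to get a precise lift point, and lift the jack.

```bash
cat > band.py <<'E'
from h import *
from scipy.optimize import least_squares
import itertools,sys
def mask(f):
    h=cv2.cvtColor(f,cv2.COLOR_RGB2HSV); m=cv2.inRange(h,(22,170,100),(32,255,255))
    n,l,s,c=cv2.connectedComponentsWithStats(m)
    ok=[i for i in range(1,n) if 240<c[i][0]<340 and 130<c[i][1]<220]
    i=max(ok,key=lambda i:s[i,4]); return np.uint8(l==i),s[i]
def feat(m):
    M=cv2.moments(m,True) if m.ndim==2 else cv2.moments(m.astype(np.float32))
    return np.array([M["m10"]/M["m00"]+ (0 if m.ndim==2 else 0),M["m01"]/M["m00"],np.sqrt(M["m00"])])
obs=[]
for c in("top","scene"):
    p=get_image(c); f=cv2.imread(f"pics/{c}0.png")[:,:,::-1]; m,s=mask(f); print(c,s,feat(m)); obs.append((p,feat(m)))
def model(v,p):
    x,y,a=v[:3]; Rz=np.array([[np.cos(a),-np.sin(a)],[np.sin(a),np.cos(a)]])
    P=[px(p,[*(np.array([x,y])+Rz@[sx*.0355,sy*.015]),z]) for sx,sy,z in itertools.product((-1,1),(-1,1),(.0965,.1335))]
    return feat(cv2.convexHull(np.float32(P)))
for use in (obs,obs[:1],obs[1:]):
    r=least_squares(lambda v:np.r_[np.concatenate([(model(v,p)-o)*[1,1,.3] for p,o in use]),v[2]*20],[.685,.05,0.],diff_step=1e-3)
    print(r.x,r.fun)
E
python3 band.py
```

```text
top [277 153  15  30 164] [283.92073171 168.78658537  12.80624847]
scene [304 172  24  31 331] [313.22356495 185.74320242  18.1934054 ]
[0.68182245 0.05652746 0.        ] [-1.03877474 -0.24648382  3.25575864  0.95862066  1.16603766  1.25596431
  0.        ]
[0.68125745 0.05421902 0.        ] [ 2.37321742e-02 -3.15683076e-03  3.24825961e+00  0.00000000e+00]
[0.68445869 0.06071045 0.        ] [ 0.00478377 -0.01540168  1.2450874   0.        ]
```

Call:
apply_moves --deltas '[30,0,0,-2,0,30,0,0,-5,0,30,0,0,-10,0,30,0,0,-15,0,30,0,0,-20,0,30,0,0,-20,0]'

```text
clock: 7.87
position: [0.4797, -0.0769, 0.0792]
ee_rot: [0.001, 0.645, 0.764, 0.0]
contact_force: [1.2, -0.4, -7.9]
width: 0.0435
gripper_force: 62.6
```

```bash
python3 - <<'E'
import cv2,numpy as np
a=cv2.imread("pics/top0.png")[140:195,165:350]; b=cv2.imread("pics/scene0.png")[140:250,220:375]
a=cv2.resize(a,None,fx=4,fy=4,interpolation=0); b=cv2.resize(b,None,fx=3,fy=3,interpolation=0)
c=np.zeros((a.shape[0]+b.shape[0],max(a.shape[1],b.shape[1]),3),np.uint8); c[:a.shape[0],:a.shape[1]]=a; c[a.shape[0]:,:b.shape[1]]=b
cv2.imwrite("pics/crop.png",c)
h=cv2.cvtColor(cv2.imread("pics/top0.png"),cv2.COLOR_BGR2HSV); print(h[148:190:3,285].tolist()); print(h[165,274:297].tolist())
E
```

```text
[[10, 163, 80], [21, 186, 210], [21, 189, 205], [21, 184, 208], [22, 190, 207], [21, 186, 210], [22, 184, 209], [21, 186, 213], [21, 186, 213], [21, 188, 213], [21, 187, 213], [21, 185, 200], [22, 189, 85], [20, 129, 79]]
[[16, 120, 193], [16, 124, 192], [16, 121, 194], [18, 136, 201], [22, 184, 212], [22, 185, 211], [22, 187, 209], [22, 186, 208], [21, 185, 211], [22, 185, 211], [21, 185, 209], [22, 188, 208], [22, 185, 209], [22, 186, 208], [22, 186, 208], [21, 185, 212], [21, 186, 212], [20, 164, 209], [16, 120, 196], [15, 120, 198], [15, 120, 194], [16, 118, 197], [16, 119, 195]]
```

View pics/crop.png

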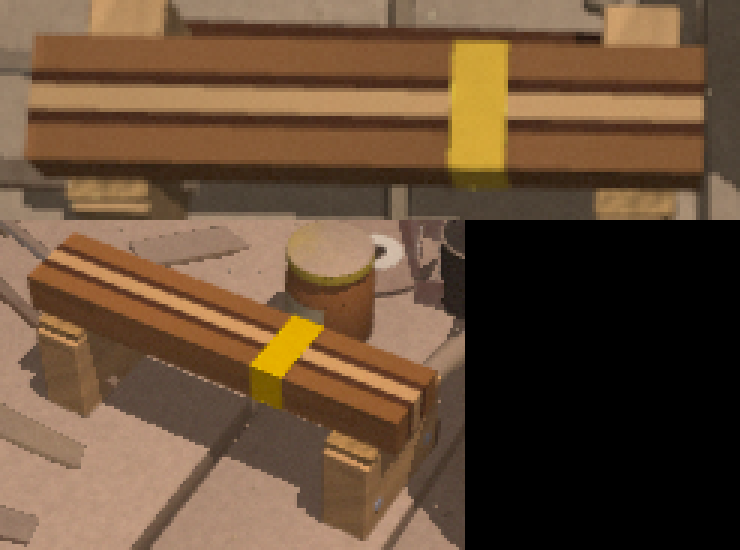

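The crop shows the band clearly, at top cols 278–291, rows 150–187, with the blank yawed by about 0.7°. My hue threshold was too tight, so I'll refit.

```bash
sed -i 's/(22,170,100),(32/(19,160,60),(32/; s/v\[2\]\*20/(v[2]+.012)*20/' band.py; python3 band.py; python3 look.py 3 .02 | grep -v -e bl -e bear -e lift
```

```text
top [277 150  15  37 526] [284.19771863 168.03422053  22.93468988]
scene [303 171  25  32 366] [313.03551913 185.93442623  19.13112647]
[ 0.68265513  0.05639683 -0.00910006] [-1.24967985  0.13775111  0.22569283  1.35387278  0.78829698  0.98400796
  0.05799875]
[ 0.68295152  0.05368985 -0.01143626] [ 1.59071846e-03 -1.97746439e-04  2.18887791e-01  1.12748033e-02]
[ 0.68360459  0.06077866 -0.00850256] [ 0.00358839 -0.01195507  0.97849612  0.06994882]
7.9667 [ 0.4792 -0.0768  0.0785] [[-0.1689  0.9856 -0.0002]
 [ 0.9856  0.1689  0.0006]]
wrist [ 0.468  -0.0041  0.2037]
jack [322. 249.] 0.71 [ 0.4776 -0.0633  0.02  ]
jack_grip [324. 346.] 0.96 [ 0.4807 -0.0774  0.08  ]
saddle_top [320.  36.] 0.63 [0.4642 0.0137 0.094 ]
top [ 0.343  -0.0345  1.1106]
jack [338. 266.] 0.92 [ 0.482  -0.0622  0.02  ]
jack_grip [348. 262.] 0.84 [ 0.4812 -0.0834  0.08  ]
saddle_top [301. 270.] 0.57 [0.4648 0.0177 0.094 ]
handle_pad [407. 251.] 0.6 [ 0.4989 -0.2021  0.129 ]
scene [-0.1092 -0.3903  0.9625]
jack [319. 291.] 0.81 [ 0.4685 -0.0732  0.02  ]
jack_grip [325. 273.] 0.81 [ 0.4799 -0.0811  0.08  ]
saddle_top [282. 260.] 0.84 [0.4573 0.0157 0.094 ]
handle_pad [377. 271.] 0.73 [ 0.5047 -0.1919  0.129 ]
```

Call:
apply_moves --deltas '[30,0,0,0,7,30,0,0,0,14,30,5,1,0,21,30,15,2,0,28,30,27,4,0,35,30,40,7,0,42,30,55,10,0,49,30,70,12,0,56,30,85,15,0,63,30,100,18,0,70,30,115,20,0,77,30,131,22,0,84]'

```text
clock: 10.62
position: [0.4787, 0.0568, 0.0784]
ee_rot: [0.0, 0.991, 0.134, 0.0]
contact_force: [0.9, 0.3, -7.7]
width: 0.0434
gripper_force: 62.6
```

Call:
apply_moves --deltas '[30,0,0,0,6,30,0,0,0,12,30,0,0,0,16,30,0,0,5,16,30,0,0,10,16,30,0,0,13,16,30,0,0,13,16]'

```text
clock: 11.2
position: [0.4777, 0.056, 0.0642]
ee_rot: [-0.0, 1.0, -0.002, -0.001]
contact_force: [-0.3, 0.5, -8.1]
width: 0.0436
gripper_force: 63.5
```

```bash
python3 look.py 4 .007
```

```text
11.2 [0.4777 0.056  0.0642] [[ 1.     -0.004  -0.0025]
 [-0.004  -1.     -0.0001]]
wrist [0.5515 0.057  0.1893]
jack [321. 253.] 0.73 [0.4897 0.0587 0.007 ]
jack_grip [323. 345.] 0.85 [0.4776 0.0578 0.067 ]
saddle_top [319.  35.] 0.61 [0.5695 0.058  0.081 ]
top [ 0.343  -0.0345  1.1106]
lift_point [287. 171.] 0.77 [0.6846 0.0505 0.094 ]
blank [257. 168.] 0.85 [0.6895 0.1147 0.097 ]
blank_raised_end [327. 173.] 0.97 [ 0.6773 -0.0388  0.097 ]
blank_low_end [192. 172.] 0.82 [0.6826 0.2587 0.097 ]
bearer_near_pad [328. 188.] 0.94 [ 0.672  -0.0419  0.    ]
bearer_other [202. 178.] 0.7 [0.6986 0.2611 0.    ]
jack [283. 261.] 0.94 [0.4949 0.0635 0.007 ]
jack_grip [286. 268.] 0.77 [0.4725 0.0519 0.067 ]
saddle_top [284. 267.] 0.56 [0.4728 0.0549 0.081 ]
handle_pad [288. 174.] 0.65 [0.6684 0.0459 0.116 ]
scene [-0.1092 -0.3903  0.9625]
lift_point [315. 193.] 0.95 [0.681  0.0553 0.094 ]
blank [295. 184.] 0.7 [0.6858 0.1151 0.097 ]
blank_raised_end [343. 206.] 0.66 [ 0.6704 -0.0292  0.097 ]
blank_low_end [246. 169.] 0.76 [0.6725 0.2562 0.097 ]
bearer_near_pad [342. 230.] 0.89 [ 0.681  -0.0256  0.    ]
bearer_other [250. 190.] 0.74 [0.69   0.2707 0.    ]
jack [277. 268.] 0.84 [0.487  0.0535 0.007 ]
jack_grip [272. 257.] 0.71 [0.4705 0.0539 0.067 ]
saddle_top [289. 224.] 0.54 [0.5691 0.0657 0.081 ]
handle_pad [240. 278.] 0.68 [0.3604 0.0584 0.116 ]
```

View pics/wrist4.png

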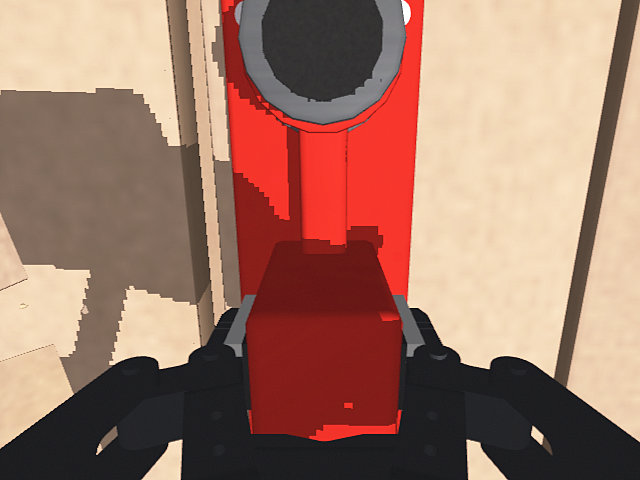

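Wrist view: jack pointing straight ahead, plate edges around columns 228 to 422, saddle centre near (321,37). I slide it most of the way in, then look at the band from the wrist camera.

Call:
apply_moves --deltas '[30,10,0,0,0,30,25,0,0,0,30,40,0,0,0,30,55,0,0,0,30,70,0,0,0,30,82,0,0,0,30,90,0,0,0,30,95,0,0,0,30,95,0,0,0]'

```text
clock: 13.6
position: [0.5751, 0.0556, 0.0651]
ee_rot: [-0.0, 1.0, -0.002, 0.001]
contact_force: [1.0, -0.4, -8.6]
width: 0.0437
gripper_force: 63.4
```

```bash
python3 look.py 5 .006 | grep -A4 -e wrist -e "^1"; python3 - <<'E'
from h import *
p=get_image("wrist"); f=p["frame"]
h=cv2.cvtColor(f,cv2.COLOR_RGB2HSV); m=cv2.inRange(h,(19,150,50),(32,255,255))
for r in (0,10,20,30,40,60,80):
    c=np.where(m[r])[0]
    if len(c): print(r,len(c),c.min(),c.max(),at(p,[c.min(),r],.133),at(p,[c.max(),r],.133))
c=cv2.imread("pics/scene5.png")[150:310,200:400]; cv2.imwrite("pics/c5.png",np.vstack([cv2.resize(f[:200,:,::-1],(640,200)),cv2.resize(c,(500,400))[:, :500] if 0 else cv2.copyMakeBorder(cv2.resize(c,(500,400)),0,0,0,140,0)]))
E
```

```text
13.6 [0.5751 0.0556 0.0651] [[ 1.     -0.005   0.0012]
 [-0.005  -1.     -0.0001]]
wrist [0.6484 0.0565 0.1904]
jack [319. 254.] 0.95 [0.5865 0.0592 0.006 ]
jack_grip [324. 347.] 0.6 [0.5731 0.057  0.066 ]
top [ 0.343  -0.0345  1.1106]
blank_raised_end [324. 172.] 0.69 [ 0.6801 -0.0315  0.097 ]
0 242 217 458 [0.66078926 0.06973821 0.133     ] [0.6606438  0.03996597 0.133     ]
10 241 217 457 [0.65968199 0.06982489 0.133     ] [0.65953635 0.03999372 0.133     ]
20 239 218 456 [0.65856039 0.06978756 0.133     ] [0.65841519 0.04002181 0.133     ]
30 238 218 455 [0.65742542 0.06987563 0.133     ] [0.65728005 0.04005025 0.133     ]
40 237 218 454 [0.65627623 0.0699648  0.133     ] [0.65613067 0.04007905 0.133     ]
60 234 219 452 [0.65393343 0.07001828 0.133     ] [0.65378814 0.04013774 0.133     ]
80 231 220 450 [0.65153037 0.07007313 0.133     ] [0.65138535 0.04019795 0.133     ]
```

View pics/c5.png

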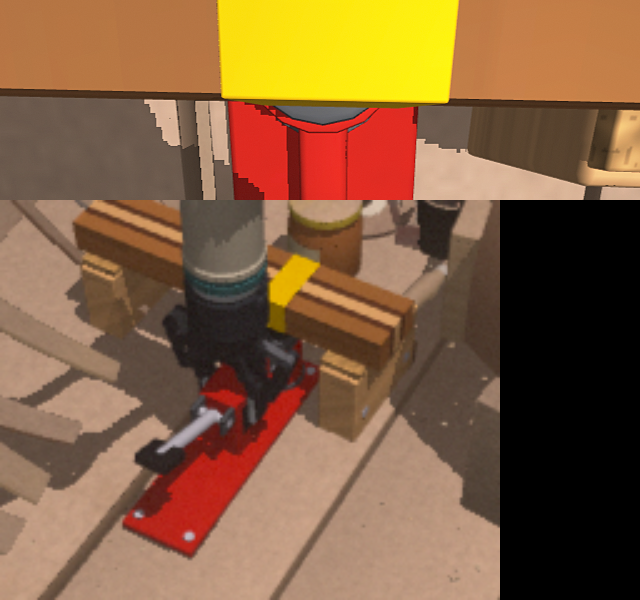

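The wrist view shows the band at columns 217–458, so its centre is y = 0.055. The blank's front edge is at row ~102, x = 0.649, so the centre line is x = 0.684. The saddle is at about (0.668, 0.057) and needs +16 mm in x and -2 mm in y, then lowering.

Call:
apply_moves --deltas '[30,5,1,0,0,30,10,2,0,0,30,14,2,0,0,30,16,2,0,0,30,16,2,0,0,30,16,2,2,0,30,16,2,4,0,30,16,2,6,0,30,16,2,7,0,30,16,2,7,0]'

```text
clock: 16.13
position: [0.5892, 0.0537, 0.0595]
ee_rot: [0.0, 1.0, -0.002, -0.0]
contact_force: [-4.0, 0.2, 3.2]
width: 0.0432
gripper_force: 64.4
```

```bash
python3 - <<'E'
from h import *
s=get_state(); print(s["position"],s["contact_force"])
p=get_image("wrist"); f=p["frame"]; save(p,"w6.png")
h=cv2.cvtColor(f,cv2.COLOR_RGB2HSV); m=cv2.inRange(h,(19,150,50),(32,255,255))
for r in (0,60,120):
    c=np.where(m[r])[0]
    if len(c): print(r,len(c),c.min(),c.max(),at(p,[c.min(),r],.133),at(p,[c.max(),r],.133))
c=np.where(m[:,337]>0)[0]; print(c.max(),at(p,[337,c.max()],.133))
for k,z in(("jack",0),("jack_grip",.06)):
  r=place_of(k,p)[0]; print(k,r["score"],at(p,r["point"],z))
# red plate edges at bench height .01
rm=cv2.inRange(h,(0,150,60),(8,255,255))|cv2.inRange(h,(174,150,60),(180,255,255))
for r in (170,200,230):
    c=np.where(rm[r])[0]; print(r,c.min(),c.max(),at(p,[c.min(),r],.01),at(p,[c.max(),r],.01))
E
```

```text
[0.58920046 0.05368863 0.05952775] [-4.04877306  0.21927915  3.20317165]
0 270 190 459 [0.67500454 0.06946503 0.133     ] [0.67486603 0.03958509 0.133     ]
60 260 194 453 [0.66883989 0.06959941 0.133     ] [0.66870164 0.03973369 0.133     ]
120 250 198 447 [0.66218668 0.06974444 0.133     ] [0.66204872 0.03989407 0.133     ]
226 [0.6489687  0.05302374 0.133     ]
jack 0.83 [0.60101358 0.05556947 0.        ]
jack_grip 0.9 [0.58723255 0.05576101 0.06      ]Traceback (most recent call last):
  File "<stdin>", line 14, in <module>
    return umr_minimum(a, axis, None, out, keepdims, initial, where)
ValueError: zero-size array to reduction operation minimum which has no identity
```

Call:
apply_moves --deltas '[50,0,0,0,0,60,0,0,0,0,70,0,0,0,0,70,0,0,0,0,70,0,0,-5,0,70,0,0,-20,0,70,0,0,-45,0,70,0,0,-75,0,70,0,0,-105,0,60,-30,0,-120,0,30,-65,0,-120,0,0,-100,0,-120,0]'

```text
clock: 17.28
position: [0.49, 0.054, 0.1799]
ee_rot: [0.0, 1.0, -0.002, 0.002]
contact_force: [-0.9, 0.8, -0.0]
width: 0.0368
gripper_force: 0.0
```

Call:
apply_moves --deltas '[0,-20,0,0,0,0,-50,0,0,0,0,-80,0,0,0,0,-110,0,0,0,0,-110,0,0,0,0,-110,0,0,0]'

```text
clock: 17.78
position: [0.3785, 0.0547, 0.1788]
ee_rot: [-0.0, 1.0, -0.002, 0.001]
contact_force: [0.4, 0.3, 1.2]
width: -0.0
gripper_force: 0.0
```

```bash
python3 look.py 7 0 | grep -v -e bear; python3 - <<'E'
import cv2,numpy as np
a=cv2.imread("pics/wrist7.png")[:, :]; b=cv2.imread("pics/scene7.png")[140:320,180:400]
a=cv2.resize(a,(400,300)); b=cv2.resize(b,(367,300)); cv2.imwrite("pics/c7.png",np.hstack([a,b]))
E
```

```text
17.7833 [0.3785 0.0547 0.1788] [[ 1.     -0.0047  0.0014]
 [-0.0047 -1.     -0.0001]]
wrist [0.4518 0.0556 0.3041]
handle_pad [323.  79.] 0.81 [0.4671 0.0559 0.109 ]
top [ 0.343  -0.0345  1.1106]
lift_point [288. 172.] 0.57 [0.6811 0.0467 0.094 ]
blank [259. 170.] 0.93 [0.6841 0.1109 0.097 ]
blank_raised_end [325. 172.] 0.9 [ 0.6806 -0.0342  0.097 ]
blank_low_end [191. 170.] 0.82 [0.6872 0.2605 0.097 ]
jack [287. 216.] 0.66 [0.6034 0.0566 0.    ]
jack_grip [286. 216.] 0.9 [0.5887 0.0544 0.06  ]
handle_pad [285. 271.] 0.56 [0.4593 0.0496 0.109 ]
scene [-0.1092 -0.3903  0.9625]
lift_point [312. 192.] 0.78 [0.6809 0.0616 0.094 ]
blank [294. 183.] 0.77 [0.6879 0.1184 0.097 ]
blank_raised_end [347. 204.] 0.87 [ 0.6816 -0.0362  0.097 ]
jack [302. 240.] 0.7 [0.6005 0.0499 0.    ]
jack_grip [297. 230.] 0.79 [0.5772 0.0486 0.06  ]
handle_pad [268. 245.] 0.65 [0.47   0.0588 0.109 ]
```

View pics/c7.png

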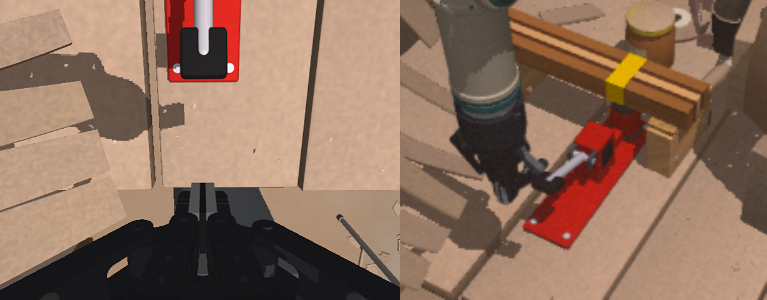

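Jack in place, with its handle pad at (0.468, 0.0555) and the blank undisturbed. Next I go above the pad and press down, following its arc.

Call:
apply_moves --deltas '[0,30,0,0,0,0,60,-1,0,0,0,88,-1,0,0,0,88,-1,20,0,0,88,-1,40,0,0,88,-1,48,0,0,88,-1,54,0,0,88,-1,60,0,0,87,-1,65,0,0,86,-1,70,0,0,85,-1,75,0,0,84,-1,80,0]'

```text
clock: 20.43
position: [0.4632, 0.0552, 0.0984]
ee_rot: [-0.0, 1.0, -0.002, 0.0]
contact_force: [-3.6, -1.2, 8.9]
width: -0.0004
gripper_force: 4.2
```

Call:
apply_moves --deltas '[0,-1,0,4,0,0,-1,0,8,0,0,-2,0,12,0,0,-2,0,16,0,0,-3,0,20,0,0,-3,0,24,0,0,-3,0,27,0,0,-3,0,27,0]'

```text
clock: 21.1
position: [0.4635, 0.0552, 0.0741]
ee_rot: [0.0, 1.0, -0.002, 0.003]
contact_force: [-5.5, -0.1, 23.8]
width: 0.0001
gripper_force: 12.2
```

```bash
python3 look.py 8 0 | grep -v -e bear; python3 - <<'E'
import cv2,numpy as np
a=cv2.imread("pics/wrist8.png")[:, :]; b=cv2.imread("pics/scene8.png")[140:320,180:400]
a=cv2.resize(a,(400,300)); b=cv2.resize(b,(367,300)); cv2.imwrite("pics/c8.png",np.hstack([a,b]))
E
```

```text
21.1 [0.4635 0.0552 0.0741] [[ 1.     -0.0049  0.0069]
 [-0.0049 -1.      0.    ]]
wrist [0.5361 0.0561 0.1998]
top [ 0.343  -0.0345  1.1106]
lift_point [285. 170.] 0.91 [0.6864 0.0536 0.094 ]
blank [257. 167.] 0.62 [0.6927 0.1157 0.097 ]
blank_raised_end [325. 168.] 0.73 [ 0.6891 -0.034   0.097 ]
blank_low_end [192. 168.] 0.97 [0.6895 0.2601 0.097 ]
jack [286. 218.] 0.93 [0.5976 0.0597 0.    ]
jack_grip [286. 218.] 0.69 [0.5845 0.0539 0.06  ]
scene [-0.1092 -0.3903  0.9625]
lift_point [312. 186.] 0.93 [0.6994 0.0739 0.094 ]
blank [296. 182.] 0.95 [0.6936 0.1158 0.097 ]
blank_raised_end [346. 196.] 0.87 [ 0.7067 -0.0209  0.097 ]
blank_low_end [249. 167.] 0.65 [0.6851 0.2557 0.097 ]
jack [299. 241.] 0.64 [0.5938 0.0537 0.    ]
jack_grip [297. 228.] 0.56 [0.5836 0.0512 0.06  ]
saddle_top [313. 187.] 0.62 [0.7175 0.0816 0.074 ]
```

View pics/c8.png

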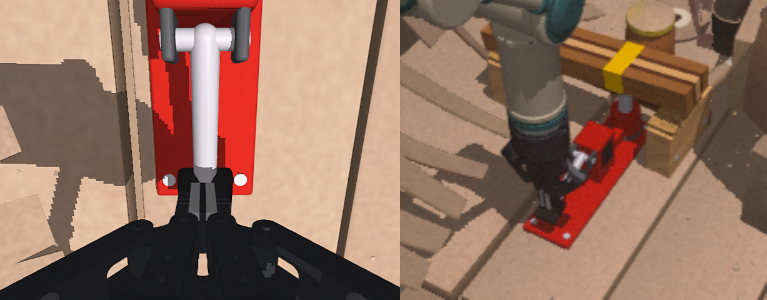

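The raised end is clearly up, and 24 N suggests the handle is at its stop. I press slightly further to confirm and to hold firmly.

Call:
apply_moves --deltas '[0,0,0,1,0,0,0,0,2,0,0,0,0,2,0,0,0,0,2,0,0,0,0,2,0,0,0,0,2,0]'

```text
clock: 23.25
position: [0.4636, 0.0552, 0.0735]
ee_rot: [0.0, 1.0, -0.002, 0.004]
contact_force: [-7.7, 0.0, 33.1]
width: -0.0001
gripper_force: 17.0
```

```bash
python3 - <<'E'
from h import *
for i in range(3):
    p=get_image("scene"); s=get_state(); print(s["clock"],s["position"],s["contact_force"])
f=p["frame"]; save(p,"s9.png")
r=place_of("blank_raised_end",p)[:1]; print(r)
# height of the raised end along vertical at x=.683,y=-.033
for z in(.097,.12,.125,.13): print(z,px(p,[.683,-.033,z]))
E
```

```text
23.3 [0.4635609  0.05515403 0.07351072] [-6.57171756 -0.21926434 33.74391707]
23.35 [0.46355488 0.05515792 0.07349601] [-6.19793842  0.15578449 33.13988112]
23.4 [0.4635625 0.055179  0.0735092] [-6.83341986 -0.09955676 32.63490629]
[{'point': [347.9, 194.6], 'score': 0.97}]
0.097 [346.38868434 203.72072094]
0.12 [346.75184116 197.01844771]
0.125 [346.83217961 195.53575427]
0.13 [346.91302531 194.04369921]
```

```bash
python3 -c "from rig import sign_off; print(sign_off())"
```

```text
the job is handed in; nothing more can be done
None
```

The job is handed in at about 23 s: the jack's saddle is under the lift point, within about 3 mm by my camera measurements. The gripper is holding the handle at its stop with about 33 N, and the banded end reads about 30 mm above its bearer.

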